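Put the clean cutlery away in the cutlery tray

TASK

Put the loose fork, the dinner spoon and both teaspoons away in the wooden cutlery tray, each lying lengthwise in the compartment that already holds its own kind. Lay them in gently rather than dropping or throwing them, keep what is already in the tray in its compartment, and leave the peeler and the can opener lying where they are.

Things in the scene. Friction and masses are not known exactly. Their poses are not given: they have to be found in the camera images.
- tray: Open wooden tray, 248 (x) x 288 (y) mm, outer walls 42 mm high, fixed. Origin: centre of its underside. Three equal compartments side by side, centres at y = -94, 0, +94 mm, each 88 mm wide (y), 236 mm long (x), floor at z = 6 mm, dividers 6 mm thick, 36 mm high. Each already holds one piece of a kind (which: changes), lying along x, 16 mm to the -y side of the compartment's middle.
- tray_fork: The steel fork that already lies in the tray, like the loose fork. Shows the forks' compartment; it lies loose. Origin: middle of its length, at its underside; x runs along its length, from the handle's end to the head; z up
- tray_spoon: The steel dinner spoon that already lies in the tray, like the loose spoon. Shows the spoons' compartment; it lies loose. Origin: middle of its length, at its underside; x runs along its length, from the handle's end to the head; z up
- tray_teaspoon: The steel teaspoon that already lies in the tray, like the loose teaspoons. Shows the teaspoons' compartment; it lies loose. Origin: middle of its length, at its underside; x runs along its length, from the handle's end to the head; z up
- fork: Loose steel dinner fork lying on the worktop, 202 x 28 x 18 mm. Origin: middle of its length, at its underside; x runs along its length, from the handle's end to the head; z up. Pinch it across the arched neck at the origin: 8 mm wide in y, its top at z = 17 mm. 30 to 60 g
- spoon: Loose steel dinner spoon lying on the worktop, 197 x 41 x 18 mm. Origin: middle of its length, at its underside; x runs along its length, from the handle's end to the head; z up. Pinch it across the arched neck at the origin: 8 mm wide in y, its top at z = 17 mm. 30 to 60 g
- teaspoon_a: Loose steel teaspoon lying on the worktop, 130 x 27 x 11 mm, clearly shorter than the dinner spoon. Origin: middle of its length, at its underside; x runs along its length, from the handle's end to the head; z up. Pinch it across the arched neck at the origin: 8 mm wide in y, its top at z = 10 mm. 15 to 30 g
- teaspoon_b: A second loose teaspoon, the same as the first. Origin: middle of its length, at its underside; x runs along its length, from the handle's end to the head; z up. Pinch it across the arched neck at the origin: 8 mm wide in y, its top at z = 10 mm. 15 to 30 g
- peeler: Peeler with a black handle, 170 x 25 x 18 mm, lying on the worktop among the cutlery. Not cutlery: stays there. Origin: middle of its length, at its underside; x runs along its length, from the handle's end to the head; z up
- can_opener: Can opener with a dark green handle, 174 x 41 x 20 mm, lying on the worktop among the cutlery. Not cutlery: stays there. Origin: middle of its length, at its underside; x runs along its length, from the handle's end to the head; z up
Things that resemble listed ones, but are neither listed nor needed, are in the scene too. Leave any green look-alike of the teaspoon_b alone.

How it is judged:
By the outcome, as a careful person would: the job done as asked, in the order asked, and still so for the second after the job is handed in, with the robot touching nothing.
It also fails if it takes over 96 s, if anything falls off the work surface, if the arm or the gripper's body presses on something with over 40 N, if the wrist force passes 120 N, or if a joint passes its speed limit or range.

ROBOT

A 6-joint arm with a two-finger parallel gripper is mounted at the origin on a cart in front of the work surface, level with it; the furniture and walls round the work are solid. World frame = base frame: x ahead of the robot, y to its left, z up, the work surface at z = 0. Lengths are in m, angles in rad, forces in N, time in s.
With the tool pointing down it reaches from about 0.4 to 0.825 m from the base axis. Payload 7 kg.
Tool frame: the origin (TCP) lies at the very end of the fingers, on their centre line; the grasp point (between the pads) lies 19 mm behind it; z points along the fingers, y is the line along which they close (so a half turn about z gives the same grasp; the last joint's range is limited). The gripper opens to 88 mm and grips with 3 to 60 N. Pads are 19 mm wide; open, the fingers measure 130 mm over their backs; the gripper's body (78 mm by 193 mm) begins 47 mm behind the grasp point.
Start: joints at [1.513, 0.359, 0.012, 0, -1.224, -0.288], TCP at [0.229, 0.635, 0.227] pointing down, gripper open.
Joint ranges: [-3.07, 3.07], [-1.43, 2.12], [-1.02, 1.25], [-3.03, 1.67], [-3.05, -0], [-3.03, 3.03]. Speed limits (rad/s): [2.39, 2.39, 3.01, 3.14, 3.14, 3.14].

INTERFACE

Orientations are given as [roll, pitch, yaw] about the fixed x, y, z axes, in that order (R = Rz(yaw) Ry(pitch) Rx(roll)).
In Python, from station import arm gives the robot as it stands.
- The arm moves only by the tool step_arm, never from a script. Its argument "rows" is a list of rows, each a list of 5 numbers: the shift along the world's x, y, z in m, then the turn about the world's z in rad, then the finger opening in m, from 0 to 0.0876. In form: [[x, y, z, spin, gripper], ...]. A call has 1 to 20 rows; each row is the pose to reach, as a shift and turn from the pose commanded when the call began; what a row does not reach only later rows make up. A row lasts 1/10 s, in which the tool goes at most 50 mm and 8.59 degrees, less where a joint would pass 70% of its speed; a pose out of reach is approached as far as the arm can. A call with a gripper value outside its range is refused whole. The fingers move at their own pace and stop on an object; "newtons" is the grip in N (left out, the last holds). Time passes only in rows, so rows that repeat a pose let the fingers close. It gives the time, the measured TCP pose, the force, the opening and the grip force at its end, in the units of the state.
- arm.get_state(): the state, without advancing time (a new reading comes with each control period).
- arm.grab_frame(name): name is "scene" or "top"; returns a dict with "color" (480x640x3 uint8, blue, green, red), "vfov" (degrees; the focal length in pixels is half the picture's height over the tangent of half this angle, whatever the lens; pixels are square), "cx", "cy" (the principal point, pixels), "rvec" (rotation vector, rad) and "tvec" (3), from world to camera coordinates, as OpenCV has them. Camera axes: x right, y down, z forward; pixel columns grow to the right and rows downward; lengths in m; the calibration is good to about 2 mm. A picture is of the moment at which its call begins. There is no depth.
- arm.job_done(): hands the job in; it is judged then, once.
The state is a dict: "t": time; "q": joint angles; "qd": joint speeds; "joint_efforts": joint torques, N m; "eef_pos": TCP position; "ee_rot": TCP orientation; "force": force on the tool from outside, world axes, zero at the start; "moment": the same for the moment, N m; "width": finger opening in m; "gripper_force": force on a finger pad.
Only numpy, scipy, OpenCV 4.12 (cv2) and the standard library are available. Lean on these libraries where they do the work, as an engineer would, in place of code of your own. Each camera call takes 0.05 s, during which the arm holds its last target. There are 200 camera calls.

## Working session

There is one attempt and no reset: what is moved stays moved. The work goes in short steps, Python scripts to look and compute and a tool call to move; the robot and the scene stay as the last step left them, time stands still between calls to the robot, and variables do not carry over. Pictures are saved under pics/ and viewed, at most 14 in all, crops included, and the job is handed in when it is done.

Besides the shell and the picture viewer there is one more tool, called after ">>>" by a JSON object that holds its "method" and its "body", one argument or row to a line. step_arm: Moves the arm, as the interface text tells. Its arguments: {"type":"object","properties":{"rows":{"type":"array"},"newtons":{"type":"number"}},"required":["rows"]}

```bash
mkdir -p pics; cat > h.py <<'E'
import numpy as np, cv2
from station import arm
def grab(n):
    f=arm.grab_frame(n); h,w=f["color"].shape[:2]
    fl=h/2/np.tan(np.radians(f["vfov"])/2)
    K=np.array([[fl,0,f["cx"]],[0,fl,f["cy"]],[0,0,1]])
    R=cv2.Rodrigues(np.array(f["rvec"],float))[0]; t=np.array(f["tvec"],float).ravel()
    return f["color"],K,R,t
def ray(K,R,t,u,v,z):
    d=R.T@np.linalg.inv(K)@np.array([u,v,1.]); c=-R.T@t
    return c+d*(z-c[2])/d[2]
E
python3 - <<'E'
from h import *
s=arm.get_state(); print(s["t"],s["eef_pos"],s["ee_rot"],s["width"])
for n in("top","scene"):
    im,K,R,t=grab(n); cv2.imwrite(f"pics/{n}0.png",im); np.savez(f"{n}.npz",im=im,K=K,R=R,t=t); print(n,K[0,0],-R.T@t)
E
```

```text
0.0 [0.22864192 0.63456366 0.2256033 ] [ 3.13991023e+00 -1.57512755e-04 -3.45910294e-01] 0.08769458662595418
top 505.0417175560277 [ 0.37960821 -0.00294714  1.08681885]
scene 491.3830516293537 [-0.18839693  0.7815276   0.58001335]
```

View pics/top0.png

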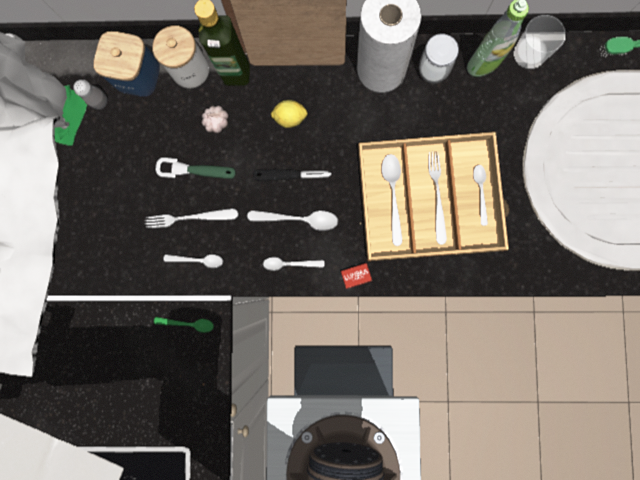

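View pics/scene0.png

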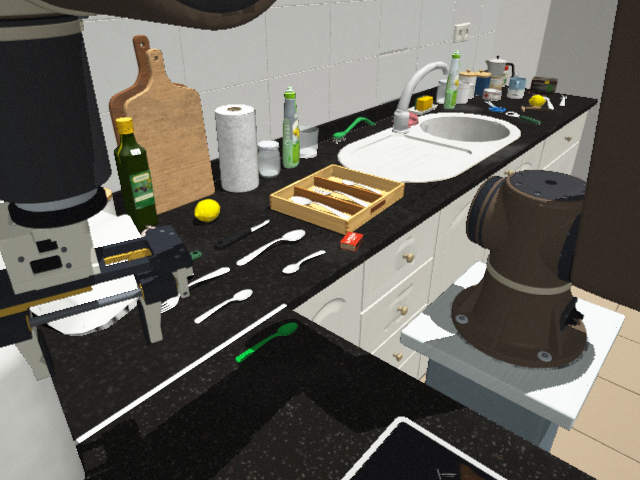

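The top view shows the tray at (432,195) with spoon, fork and teaspoon compartments from left to right. The loose fork is at (190,217), the spoon at (293,219) and the teaspoons at (193,260) and (293,264). The opener is at (195,170) and the peeler at (293,174). The green look-alike at (185,325) stays alone.

```bash
cat > meas.py <<'E'
from h import *
def comps(im,K,R,t,roi,z=0.005,smax=50,vmin=110,amin=120):
    hsv=cv2.cvtColor(im,cv2.COLOR_BGR2HSV); m=((hsv[...,1]<smax)&(hsv[...,2]>vmin)).astype(np.uint8)
    k=np.zeros_like(m); x0,y0,x1,y1=roi; k[y0:y1,x0:x1]=1; m=cv2.morphologyEx(m*k,cv2.MORPH_CLOSE,np.ones((3,3)))
    out=[]
    for c in cv2.findContours(m,cv2.RETR_EXTERNAL,cv2.CHAIN_APPROX_NONE)[0]:
        if cv2.contourArea(c)<amin: continue
        mm=np.zeros_like(m); cv2.drawContours(mm,[c],-1,1,-1); v,u=np.nonzero(mm)
        P=np.array([ray(K,R,t,a,b,z)[:2] for a,b in zip(u,v)])
        # axis from minAreaRect, pointing to the wider end
        (cx,cy),(w,h),a=cv2.minAreaRect((P*1000).astype(np.float32)); a=np.radians(a)+(np.pi/2 if h>w else 0)
        d=np.array([np.cos(a),np.sin(a)]); s=P@d; mid=(s.max()+s.min())/2
        if np.sum(s>mid)<np.sum(s<mid): d=-d; s=-s; mid=-mid
        L=s.max()-s.min()
        n=np.array([-d[1],d[0]]); near=abs(s-mid)<0.012; lat=(P[near]@n); o=d*mid+n*(lat.max()+lat.min())/2
        out.append((u.mean(),v.mean(),o,np.degrees(np.arctan2(d[1],d[0])),L*1000,min(w,h)))
    return out
def show(o):
    for r in o: print("px %d %d  origin %s  yaw %.1f  L %.0f W %.0f"%(r[0],r[1],np.round(r[2],4),*r[3:]))
E
python3 - <<'E'
from meas import *
d=np.load("top.npz"); im,K,R,t=[d[k] for k in("im","K","R","t")]
show(comps(im,K,R,t,(130,140,345,285)))
print("tray"); show(comps(im,K,R,t,(372,145,500,248),z=.012,smax=40,vmin=130))
hsv=cv2.cvtColor(im,cv2.COLOR_BGR2HSV); m=cv2.inRange(hsv,(8,50,120),(28,255,255)); m[:125]=0; m[:,:350]=0; m[265:]=0; m[:,515:]=0
c=max(cv2.findContours(m,cv2.RETR_EXTERNAL,cv2.CHAIN_APPROX_NONE)[0],key=cv2.contourArea)
P=np.array([ray(K,R,t,*p[0],.042)[:2] for p in c])*1000
print(cv2.minAreaRect(P.astype(np.float32)))
big=cv2.resize(im[140:290,140:345],None,fx=3.5,fy=3.5,interpolation=cv2.INTER_CUBIC); cv2.imwrite("pics/crop0.png",big)
E
```

```text
px 289 263  origin [0.4316 0.1031]  yaw 89.8  L 131 W 28
px 196 259  origin [0.4409 0.3218]  yaw -90.2  L 129 W 28
px 298 218  origin [0.5312 0.107 ]  yaw -90.4  L 196 W 41
px 190 217  origin [0.5339 0.3276]  yaw 96.0  L 203 W 27
px 314 173  origin [0.6256 0.0558]  yaw 89.5  L 63 W 13
px 170 167  origin [0.6425 0.3716]  yaw 83.1  L 76 W 44
tray
px 480 191  origin [ 0.5757 -0.3008]  yaw 0.4  L 130 W 24
px 392 193  origin [ 0.5678 -0.1133]  yaw -0.1  L 198 W 39
px 437 198  origin [ 0.5709 -0.208 ]  yaw -176.5  L 201 W 24
((570.358154296875, -189.80545043945312), (249.87606811523438, 290.1894836425781), 4.208020210266113)
```

View pics/crop0.png

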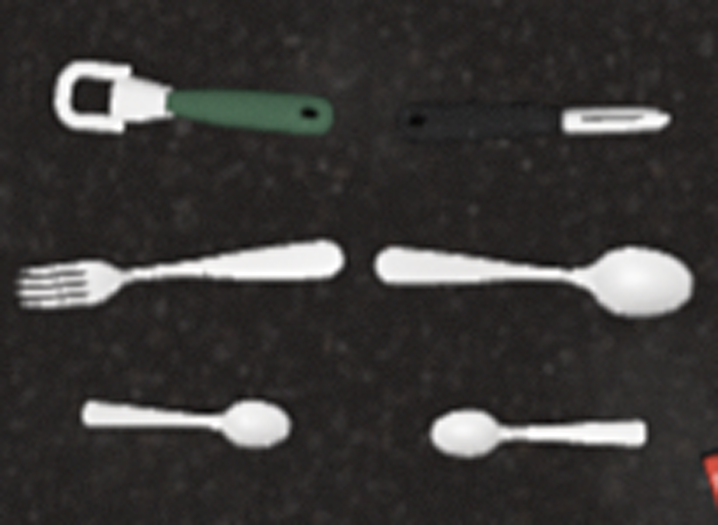

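Exactly four steel pieces lie loose. Fork (190,217), L 203, has tines. Spoon (298,218) is 196×41. The teaspoons (196,259) and (289,263) are 130×28. The crop confirms them, and the opener and peeler lie apart in the upper row. Next I'll refine the yaws by PCA and work out the targets.

```bash
sed -i 's/        d=np.array(\[np.cos(a),np.sin(a)\]); s=P@d/        d=np.linalg.svd(P-P.mean(0),full_matrices=False)[2][0]; s=P@d/' meas.py
cat >> meas.py <<'E'
def tray(x,y):
    a=np.radians(TY); return np.array([.5704,-.1898])+np.array([x*np.cos(a)-y*np.sin(a),x*np.sin(a)+y*np.cos(a)])
TY=4.2
E
python3 - <<'E'
from meas import *
d=np.load("top.npz"); im,K,R,t=[d[k] for k in("im","K","R","t")]
show(comps(im,K,R,t,(130,190,345,285)))
print("tray"); show(comps(im,K,R,t,(372,145,500,248),z=.012,smax=40,vmin=130))
for n,p in dict(fork=(0,14),spoon=(0,108),push0=(0,-78),push1=(0,-98),tA=(45,-77),tB=(-45,-92)).items(): print(n,tray(p[0]/1000,p[1]/1000).round(4))
E
```

```text
px 289 263  origin [0.4316 0.1031]  yaw 89.8  L 131 W 28
px 196 259  origin [0.4403 0.3217]  yaw -93.7  L 129 W 28
px 298 218  origin [0.5305 0.1068]  yaw -94.4  L 197 W 41
px 190 217  origin [0.5339 0.3276]  yaw -84.6  L 203 W 27
tray
px 480 191  origin [ 0.5759 -0.3002]  yaw 3.5  L 131 W 24
px 392 193  origin [ 0.5677 -0.1126]  yaw 4.0  L 198 W 39
px 437 198  origin [ 0.571 -0.208]  yaw -175.8  L 201 W 24
fork [ 0.5694 -0.1758]
spoon [ 0.5625 -0.0821]
push0 [ 0.5761 -0.2676]
push1 [ 0.5776 -0.2875]
tA [ 0.6209 -0.2633]
tB [ 0.5323 -0.2848]
```

>>> {"method": "step_arm", "body": {
  "rows": [
    [0.304, -0.307, -0.02, -1.131, 0.04],
    [0.304, -0.307, -0.02, -1.131, 0.04],
    [0.304, -0.307, -0.02, -1.131, 0.04],
    [0.304, -0.307, -0.02, -1.131, 0.04],
    [0.304, -0.307, -0.02, -1.131, 0.04],
    [0.304, -0.307, -0.02, -1.131, 0.04],
    [0.304, -0.307, -0.02, -1.131, 0.04],
    [0.304, -0.307, -0.02, -1.131, 0.04],
    [0.304, -0.307, -0.02, -1.131, 0.04],
    [0.304, -0.307, -0.02, -1.131, 0.04],
    [0.304, -0.307, -0.06, -1.131, 0.04],
    [0.304, -0.307, -0.11, -1.131, 0.04],
    [0.304, -0.307, -0.15, -1.131, 0.04],
    [0.304, -0.307, -0.165, -1.131, 0.04],
    [0.304, -0.307, -0.165, -1.131, 0.04]
  ]
}}

```text
t: 1.6
eef_pos: [0.5309, 0.3267, 0.0583]
ee_rot: [3.137, -0.004, -1.477]
force: [0.4, -0.3, 0.8]
width: 0.0396
gripper_force: 0.0
```

```bash
python3 - <<'E'
from h import *
s=arm.get_state(); print(s["t"],s["eef_pos"],s["ee_rot"],s["width"],s["q"])
a=grab("top")[0][140:290,120:345]; b=grab("scene")[0]
cv2.imwrite("pics/p1.png",np.vstack([cv2.resize(a,(450,300)),b[180:380,50:350].repeat(1,0) if 0 else cv2.resize(b[180:380,0:300],(450,300))]))
E
```

```text
1.6 [0.53093416 0.3267486  0.05826557] [ 3.13688638 -0.0038841  -1.47676211] 0.03958932109057292 [ 8.64100031e-01  4.29283389e-01 -3.01469342e-01 -6.52036412e-04
 -8.46126198e-01 -7.69641242e-01]
```

View pics/p1.png

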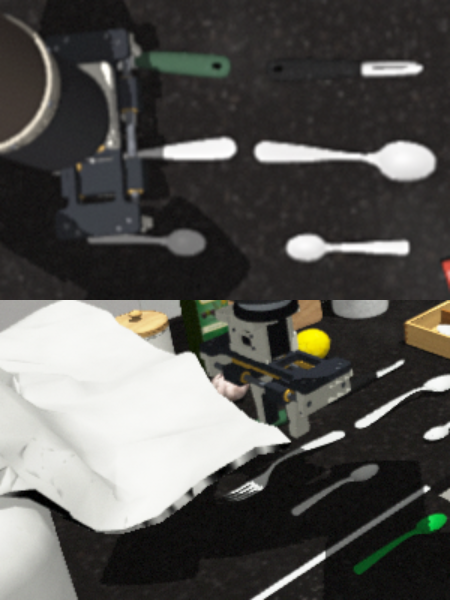

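The gripper straddles the fork's neck (scene crop about (290,420)), so I go down and grip.

>>> {"method": "step_arm", "body": {
  "rows": [
    [0.001, 0.0, -0.03, 0.0, 0.03],
    [0.001, 0.0, -0.045, 0.0, 0.03],
    [0.001, 0.0, -0.054, 0.0, 0.03],
    [0.001, 0.0, -0.055, 0.0, 0.03],
    [0.001, 0.0, -0.055, 0.0, 0.0],
    [0.001, 0.0, -0.055, 0.0, 0.0],
    [0.001, 0.0, -0.055, 0.0, 0.0],
    [0.001, 0.0, -0.055, 0.0, 0.0],
    [0.001, 0.0, -0.055, 0.0, 0.0]
  ],
  "newtons": 20
}}

```text
t: 2.6
eef_pos: [0.5342, 0.3284, 0.0073]
ee_rot: [-3.141, 0.001, -1.477]
force: [-0.9, -0.1, 4.9]
width: 0.0076
gripper_force: 20.0
```

>>> {"method": "step_arm", "body": {
  "rows": [
    [0, 0, 0.02, 0, 0],
    [0, 0, 0.05, 0, 0],
    [0, 0, 0.09, 0, 0],
    [0.002, -0.03, 0.1, 0.1, 0],
    [0.004, -0.06, 0.1, 0.2, 0],
    [0.006, -0.09, 0.1, 0.3, 0],
    [0.009, -0.125, 0.1, 0.4, 0],
    [0.011, -0.16, 0.1, 0.5, 0],
    [0.014, -0.195, 0.1, 0.6, 0],
    [0.016, -0.23, 0.1, 0.7, 0],
    [0.019, -0.265, 0.1, 0.8, 0],
    [0.021, -0.3, 0.1, 0.9, 0],
    [0.024, -0.335, 0.1, 1.0, 0],
    [0.026, -0.37, 0.1, 1.1, 0],
    [0.029, -0.405, 0.1, 1.2, 0],
    [0.031, -0.44, 0.1, 1.3, 0],
    [0.034, -0.47, 0.1, 1.4, 0],
    [0.036, -0.503, 0.1, 1.5, 0],
    [0.036, -0.503, 0.1, 1.55, 0],
    [0.036, -0.503, 0.1, 1.55, 0]
  ]
}}

```text
t: 4.6
eef_pos: [0.5694, -0.176, 0.1062]
ee_rot: [-3.141, 0.001, 0.072]
force: [-1.0, 0.1, -0.4]
width: 0.007
gripper_force: 20.0
```

```bash
python3 - <<'E'
from h import *
s=arm.get_state(); print(s["t"],s["eef_pos"],s["ee_rot"],s["width"],s["gripper_force"])
a=grab("top")[0][110:290,330:530]; b=grab("scene")[0]
cv2.imwrite("pics/p2.png",np.vstack([cv2.resize(a,(400,360)),cv2.resize(b[100:280,200:440],(400,300))])[:600*2])
E
```

```text
4.6 [ 0.56937399 -0.17602363  0.10621302] [-3.14142630e+00  5.87374007e-04  7.17117503e-02] 0.007040939106968747 19.99907612800598
```

```bash
python3 -c "
import cv2;a=cv2.imread('pics/p2.png');import numpy as np
cv2.imwrite('pics/p2b.png',np.hstack([a[:360],cv2.resize(a[360:],(400,360))]))"
```

```text
(no output)
```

View pics/p2b.png

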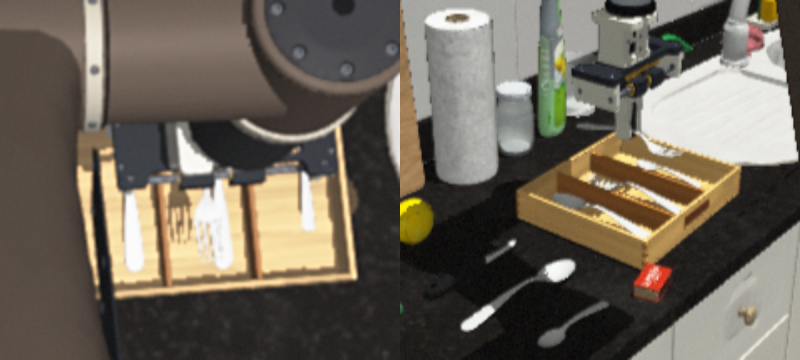

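The fork is held level over the middle compartment, tines toward the robot at crop (205,230). Lowering it.

>>> {"method": "step_arm", "body": {
  "rows": [
    [0, 0, -0.03, 0, 0],
    [0, 0, -0.06, 0, 0],
    [0, 0, -0.075, 0, 0],
    [0, 0, -0.084, 0, 0],
    [0, 0, -0.088, 0, 0],
    [0, 0, -0.091, 0, 0],
    [0, 0, -0.092, 0, 0],
    [0, 0, -0.092, 0, 0]
  ]
}}

```text
t: 5.5
eef_pos: [0.5702, -0.1749, 0.0152]
ee_rot: [3.141, -0.001, 0.073]
force: [0.0, 0.3, -0.3]
width: 0.007
gripper_force: 20.0
```

>>> {"method": "step_arm", "body": {
  "rows": [
    [0, 0, -0.001, 0, 0],
    [0, 0, -0.0015, 0, 0],
    [0, 0, -0.0015, 0, 0.009],
    [0, 0, -0.0015, 0, 0.011],
    [0, 0, -0.0015, 0, 0.014],
    [0, 0, -0.0015, 0, 0.015],
    [0, 0, -0.0015, 0, 0.015],
    [0, 0, 0.01, 0, 0.015],
    [0, 0, 0.04, 0, 0.015],
    [0, 0, 0.085, 0, 0.03],
    [0, 0, 0.085, 0, 0.04]
  ]
}}

```text
t: 6.6
eef_pos: [0.5739, -0.1755, 0.1066]
ee_rot: [3.139, -0.01, 0.075]
force: [1.3, 0.1, 0.0]
width: 0.0256
gripper_force: 0.0
```

>>> {"method": "step_arm", "body": {
  "rows": [
    [-0.005, 0.04, 0.0, -0.15, 0.04],
    [-0.01, 0.08, 0.0, -0.3, 0.04],
    [-0.02, 0.12, 0.0, -0.45, 0.04],
    [-0.025, 0.16, 0.0, -0.6, 0.04],
    [-0.03, 0.2, 0.0, -0.75, 0.04],
    [-0.04, 0.24, 0.0, -0.9, 0.04],
    [-0.04, 0.281, 0.0, -1.05, 0.04],
    [-0.04, 0.281, 0.0, -1.2, 0.04],
    [-0.04, 0.281, 0.0, -1.35, 0.04],
    [-0.04, 0.281, 0.0, -1.5, 0.04],
    [-0.04, 0.281, -0.01, -1.65, 0.04],
    [-0.04, 0.281, -0.03, -1.721, 0.04],
    [-0.04, 0.281, -0.04, -1.721, 0.04],
    [-0.04, 0.281, -0.04, -1.721, 0.04]
  ]
}}

```text
t: 8.0
eef_pos: [0.529, 0.1056, 0.0587]
ee_rot: [3.14, -0.001, -1.645]
force: [0.7, -1.2, 0.5]
width: 0.0402
gripper_force: 0.0
```

```bash
python3 - <<'E'
from meas import *
s=arm.get_state(); print(s["t"],s["eef_pos"],s["ee_rot"],s["width"])
im,K,R,t=grab("top"); b=grab("scene")[0]
show(comps(im,K,R,t,(372,145,500,248),z=.012,smax=40,vmin=130))
cv2.imwrite("pics/p3.png",np.hstack([cv2.resize(im[110:290,300:530],(400,313)),cv2.resize(b[140:320,180:410],(400,313))]))
E
```

```text
8.0 [0.52901417 0.10558268 0.05871252] [ 3.13972142e+00 -1.22758136e-03 -1.64455096e+00] 0.04020928938138153
px 480 191  origin [ 0.5759 -0.3002]  yaw 3.5  L 131 W 24
px 392 193  origin [ 0.5677 -0.1126]  yaw 4.0  L 198 W 39
px 423 200  origin [ 0.5695 -0.176 ]  yaw -176.0  L 199 W 26
px 437 198  origin [ 0.5709 -0.208 ]  yaw -175.8  L 201 W 24
```

View pics/p3.png

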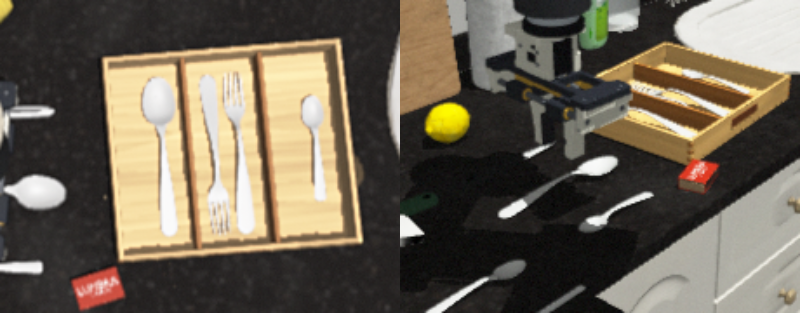

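The fork now lies in the fork compartment beside the tray fork (left picture at (215,155)). The gripper is over the spoon's neck.

>>> {"method": "step_arm", "body": {
  "rows": [
    [0.0, 0.0, -0.03, 0.0, 0.03],
    [0.0, 0.0, -0.045, 0.0, 0.03],
    [0.0, 0.0, -0.052, 0.0, 0.03],
    [0.0, 0.0, -0.053, 0.0, 0.03],
    [0.0, 0.0, -0.053, 0.0, 0.0],
    [0.0, 0.0, -0.053, 0.0, 0.0],
    [0.0, 0.0, -0.053, 0.0, 0.0],
    [0.0, 0.0, -0.053, 0.0, 0.0]
  ],
  "newtons": 20
}}

```text
t: 8.9
eef_pos: [0.5302, 0.1062, 0.0072]
ee_rot: [-3.141, 0.001, -1.648]
force: [-0.4, 0.9, 2.7]
width: 0.0069
gripper_force: 20.0
```

>>> {"method": "step_arm", "body": {
  "rows": [
    [0, 0, 0.02, 0, 0],
    [0, 0, 0.05, 0, 0],
    [0, 0, 0.09, 0, 0],
    [0.003, -0.015, 0.1, -0.1, 0],
    [0.006, -0.03, 0.1, -0.2, 0],
    [0.009, -0.045, 0.1, -0.3, 0],
    [0.011, -0.06, 0.1, -0.4, 0],
    [0.014, -0.075, 0.1, -0.5, 0],
    [0.016, -0.09, 0.1, -0.6, 0],
    [0.018, -0.105, 0.1, -0.7, 0],
    [0.02, -0.12, 0.1, -0.8, 0],
    [0.022, -0.135, 0.1, -0.9, 0],
    [0.024, -0.15, 0.1, -1.0, 0],
    [0.027, -0.165, 0.1, -1.1, 0],
    [0.03, -0.18, 0.1, -1.2, 0],
    [0.033, -0.188, 0.1, -1.3, 0],
    [0.033, -0.188, 0.1, -1.4, 0],
    [0.033, -0.188, 0.1, -1.42, 0],
    [0.033, -0.188, 0.1, -1.42, 0]
  ]
}}

```text
t: 10.8
eef_pos: [0.5627, -0.0819, 0.1066]
ee_rot: [3.142, 0.0, -3.066]
force: [-0.3, -1.3, 0.3]
width: 0.0076
gripper_force: 20.0
```

>>> {"method": "step_arm", "body": {
  "rows": [
    [0, 0, -0.03, 0, 0],
    [0, 0, -0.06, 0, 0],
    [0, 0, -0.075, 0, 0],
    [0, 0, -0.084, 0, 0],
    [0, 0, -0.088, 0, 0],
    [0, 0, -0.091, 0, 0],
    [0, 0, -0.092, 0, 0],
    [0, 0, -0.092, 0, 0]
  ]
}}

```text
t: 11.6
eef_pos: [0.5632, -0.0819, 0.0152]
ee_rot: [3.141, 0.001, -3.067]
force: [1.0, -0.7, -0.4]
width: 0.0072
gripper_force: 20.0
```

>>> {"method": "step_arm", "body": {
  "rows": [
    [0, 0, -0.001, 0, 0],
    [0, 0, -0.0015, 0, 0],
    [0, 0, -0.0015, 0, 0.009],
    [0, 0, -0.0015, 0, 0.011],
    [0, 0, -0.0015, 0, 0.014],
    [0, 0, -0.0015, 0, 0.015],
    [0, 0, -0.0015, 0, 0.015],
    [0, 0, 0.01, 0, 0.015],
    [0, 0, 0.04, 0, 0.015],
    [0, 0, 0.085, 0, 0.01],
    [0, 0, 0.085, 0, 0.0]
  ]
}}

```text
t: 12.7
eef_pos: [0.5668, -0.0818, 0.1063]
ee_rot: [-3.141, 0.01, -3.066]
force: [0.8, 0.5, 0.3]
width: 0.0067
gripper_force: 0.0
```

>>> {"method": "step_arm", "body": {
  "rows": [
    [0.004, -0.045, 0, 0, 0],
    [0.008, -0.09, 0, 0, 0],
    [0.012, -0.135, 0, 0, 0],
    [0.0135, -0.18, 0, 0, 0],
    [0.0135, -0.185, 0, 0, 0],
    [0.0135, -0.185, -0.03, 0, 0],
    [0.0135, -0.185, -0.06, 0, 0],
    [0.0135, -0.185, -0.08, 0, 0],
    [0.0135, -0.185, -0.087, 0, 0],
    [0.0135, -0.185, -0.087, 0, 0],
    [0.0137, -0.189, -0.087, 0, 0],
    [0.014, -0.193, -0.087, 0, 0],
    [0.0143, -0.197, -0.087, 0, 0],
    [0.0147, -0.201, -0.087, 0, 0],
    [0.015, -0.205, -0.087, 0, 0],
    [0.015, -0.205, -0.087, 0, 0]
  ]
}}

```text
t: 14.3
eef_pos: [0.5779, -0.2876, 0.0127]
ee_rot: [-3.141, 0.0, -3.068]
force: [0.1, -0.5, -0.4]
width: 0.0008
gripper_force: 0.0
```

>>> {"method": "step_arm", "body": {
  "rows": [
    [0, 0.003, 0.0, 0, 0],
    [0, 0.003, 0.04, 0, 0],
    [0, 0.003, 0.08, 0, 0.02],
    [-0.02, 0.05, 0.08, 0.15, 0.04],
    [-0.04, 0.1, 0.08, 0.3, 0.04],
    [-0.06, 0.15, 0.08, 0.45, 0.04],
    [-0.08, 0.2, 0.08, 0.6, 0.04],
    [-0.1, 0.25, 0.08, 0.75, 0.04],
    [-0.12, 0.3, 0.08, 0.9, 0.04],
    [-0.14, 0.34, 0.08, 1.05, 0.04],
    [-0.147, 0.39, 0.08, 1.2, 0.04],
    [-0.147, 0.39, 0.08, 1.35, 0.04],
    [-0.147, 0.39, 0.08, 1.49, 0.04],
    [-0.147, 0.39, 0.08, 1.49, 0.04]
  ]
}}

```text
t: 15.7
eef_pos: [0.4304, 0.104, 0.0927]
ee_rot: [-3.141, 0.0, -1.574]
force: [-0.4, 0.1, -0.2]
width: 0.0399
gripper_force: 0.0
```

```bash
python3 - <<'E'
from meas import *
s=arm.get_state(); print(s["t"],s["eef_pos"],s["ee_rot"],s["width"])
im,K,R,t=grab("top"); b=grab("scene")[0]
show(comps(im,K,R,t,(372,145,500,248),z=.012,smax=40,vmin=130))
show(comps(im,K,R,t,(130,190,345,285)))
cv2.imwrite("pics/p4.png",np.hstack([cv2.resize(im[110:290,300:530],(400,313)),cv2.resize(b[140:320,180:410],(400,313))]))
E
```

```text
15.7 [0.43044209 0.10396615 0.09268615] [-3.14135000e+00  2.55806255e-04 -1.57354166e+00] 0.039917522504646925
px 484 190  origin [ 0.5757 -0.3082]  yaw 2.4  L 130 W 28
px 386 200  origin [ 0.5668 -0.0973]  yaw -179.3  L 200 W 60
px 423 200  origin [ 0.5695 -0.176 ]  yaw -176.0  L 199 W 26
px 437 198  origin [ 0.5709 -0.2078]  yaw -175.8  L 201 W 24
px 294 251  origin [0.4466 0.0914]  yaw -14.1  L 145 W 45
```

View pics/p4.png

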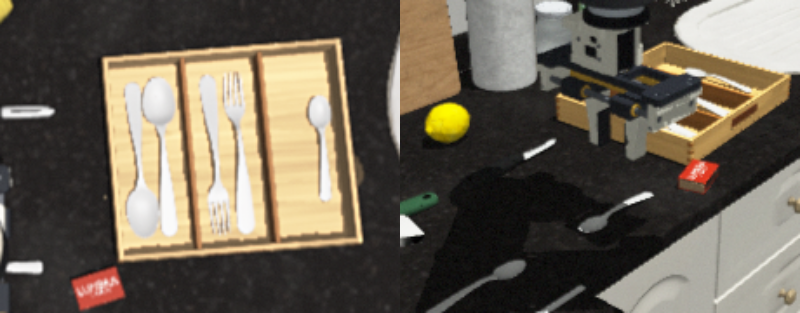

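The spoon is well placed and the tray teaspoon has moved aside (left picture at (320,150)). Picking up teaspoon b.

>>> {"method": "step_arm", "body": {
  "rows": [
    [0.001, -0.001, -0.04, 0.0, 0.03],
    [0.001, -0.001, -0.07, 0.0, 0.03],
    [0.001, -0.001, -0.085, 0.0, 0.03],
    [0.001, -0.001, -0.0885, 0.0, 0.03],
    [0.001, -0.001, -0.0885, 0.0, 0.03],
    [0.001, -0.001, -0.0885, 0.0, 0.0],
    [0.001, -0.001, -0.0885, 0.0, 0.0],
    [0.001, -0.001, -0.0885, 0.0, 0.0],
    [0.001, -0.001, -0.0885, 0.0, 0.0]
  ],
  "newtons": 20
}}

```text
t: 16.7
eef_pos: [0.4322, 0.1023, 0.0047]
ee_rot: [-3.14, 0.001, -1.578]
force: [-1.0, 0.0, 2.1]
width: 0.0073
gripper_force: 20.0
```

>>> {"method": "step_arm", "body": {
  "rows": [
    [0, 0, 0.02, 0, 0],
    [0, 0, 0.05, 0, 0],
    [0, 0, 0.09, 0, 0],
    [0.012, -0.024, 0.1, -0.1, 0],
    [0.025, -0.048, 0.1, -0.2, 0],
    [0.037, -0.072, 0.1, -0.3, 0],
    [0.05, -0.096, 0.1, -0.4, 0],
    [0.063, -0.12, 0.1, -0.5, 0],
    [0.076, -0.145, 0.1, -0.6, 0],
    [0.088, -0.17, 0.1, -0.7, 0],
    [0.1, -0.195, 0.1, -0.8, 0],
    [0.113, -0.22, 0.1, -0.9, 0],
    [0.126, -0.245, 0.1, -1.0, 0],
    [0.14, -0.27, 0.1, -1.1, 0],
    [0.152, -0.295, 0.1, -1.2, 0],
    [0.165, -0.32, 0.1, -1.3, 0],
    [0.178, -0.345, 0.1, -1.4, 0],
    [0.189, -0.363, 0.1, -1.49, 0],
    [0.189, -0.363, 0.1, -1.49, 0],
    [0.189, -0.363, 0.1, -1.49, 0]
  ]
}}

```text
t: 18.7
eef_pos: [0.6204, -0.2611, 0.1036]
ee_rot: [3.141, -0.001, -3.068]
force: [0.5, -0.2, -0.9]
width: 0.0074
gripper_force: 20.0
```

>>> {"method": "step_arm", "body": {
  "rows": [
    [0, 0, -0.03, 0, 0],
    [0, 0, -0.06, 0, 0],
    [0, 0, -0.075, 0, 0],
    [0, 0, -0.084, 0, 0],
    [0, 0, -0.088, 0, 0],
    [0, 0, -0.091, 0, 0],
    [0, 0, -0.092, 0, 0],
    [0, 0, -0.092, 0, 0]
  ]
}}

```text
t: 19.5
eef_pos: [0.6213, -0.2611, 0.0128]
ee_rot: [-3.141, 0.001, -3.068]
force: [-0.9, 0.1, -0.3]
width: 0.0073
gripper_force: 20.0
```

>>> {"method": "step_arm", "body": {
  "rows": [
    [0, 0, -0.001, 0, 0],
    [0, 0, -0.0015, 0, 0],
    [0, 0, -0.0015, 0, 0.009],
    [0, 0, -0.0015, 0, 0.011],
    [0, 0, -0.0015, 0, 0.014],
    [0, 0, -0.0015, 0, 0.015],
    [0, 0, -0.0015, 0, 0.015],
    [0, 0, 0.01, 0, 0.015],
    [0, 0, 0.04, 0, 0.015],
    [0, 0, 0.085, 0, 0.03],
    [0, 0, 0.085, 0, 0.04]
  ]
}}

```text
t: 20.6
eef_pos: [0.6248, -0.2622, 0.1049]
ee_rot: [-3.138, 0.01, -3.066]
force: [0.3, 0.3, -0.2]
width: 0.026
gripper_force: 0.0
```

>>> {"method": "step_arm", "body": {
  "rows": [
    [-0.012, 0.04, 0, 0.1, 0.04],
    [-0.024, 0.08, 0, 0.2, 0.04],
    [-0.036, 0.12, 0, 0.3, 0.04],
    [-0.05, 0.16, 0, 0.4, 0.04],
    [-0.062, 0.2, 0, 0.5, 0.04],
    [-0.074, 0.24, 0, 0.6, 0.04],
    [-0.087, 0.28, 0, 0.7, 0.04],
    [-0.1, 0.32, 0, 0.8, 0.04],
    [-0.111, 0.36, 0, 0.9, 0.04],
    [-0.124, 0.4, 0, 1.0, 0.04],
    [-0.136, 0.44, 0, 1.1, 0.04],
    [-0.148, 0.48, 0, 1.2, 0.04],
    [-0.16, 0.52, 0, 1.3, 0.04],
    [-0.173, 0.56, 0, 1.4, 0.04],
    [-0.18, 0.583, 0, 1.433, 0.04],
    [-0.18, 0.583, -0.03, 1.433, 0.04],
    [-0.18, 0.583, -0.035, 1.433, 0.04],
    [-0.18, 0.583, -0.035, 1.433, 0.04]
  ]
}}

```text
t: 22.4
eef_pos: [0.4403, 0.3212, 0.0617]
ee_rot: [3.14, -0.002, -1.635]
force: [0.6, 0.5, 0.8]
width: 0.0399
gripper_force: 0.0
```

```bash
python3 - <<'E'
from meas import *
s=arm.get_state(); print(s["t"],s["eef_pos"],s["ee_rot"],s["width"])
im,K,R,t=grab("top"); b=grab("scene")[0]
show(comps(im,K,R,t,(455,145,500,248),z=.012,smax=40,vmin=130))
cv2.imwrite("pics/p5.png",np.hstack([cv2.resize(im[110:290,300:530],(400,313)),cv2.resize(b[200:380,100:330],(400,313))]))
E
```

```text
22.4 [0.44031714 0.32116584 0.06171381] [ 3.14043266e+00 -2.01971541e-03 -1.63496130e+00] 0.03987408296195535
px 484 190  origin [ 0.5757 -0.3082]  yaw 2.4  L 130 W 27
px 462 170  origin [ 0.6208 -0.2612]  yaw 4.0  L 130 W 24
```

View pics/p5.png

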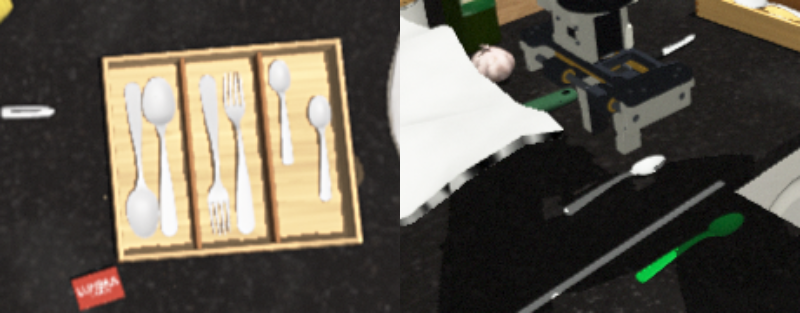

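Teaspoon b lies well in its compartment (left picture at (282,110)), and the gripper is over teaspoon a's neck.

>>> {"method": "step_arm", "body": {
  "rows": [
    [0, 0, -0.035, 0.0, 0.03],
    [0, 0, -0.052, 0.0, 0.03],
    [0, 0, -0.0575, 0.0, 0.03],
    [0, 0, -0.0575, 0.0, 0.03],
    [0, 0, -0.0575, 0.0, 0.0],
    [0, 0, -0.0575, 0.0, 0.0],
    [0, 0, -0.0575, 0.0, 0.0],
    [0, 0, -0.0575, 0.0, 0.0]
  ],
  "newtons": 20
}}

```text
t: 23.3
eef_pos: [0.4411, 0.3224, 0.0053]
ee_rot: [-3.141, 0.001, -1.635]
force: [-0.5, -0.3, 3.4]
width: 0.0078
gripper_force: 20.0
```

>>> {"method": "step_arm", "body": {
  "rows": [
    [0, 0, 0.02, 0, 0],
    [0, 0, 0.05, 0, 0],
    [0, 0, 0.09, 0, 0],
    [0.005, -0.035, 0.1, -0.1, 0],
    [0.011, -0.075, 0.1, -0.2, 0],
    [0.017, -0.115, 0.1, -0.3, 0],
    [0.023, -0.155, 0.1, -0.4, 0],
    [0.028, -0.195, 0.1, -0.5, 0],
    [0.034, -0.235, 0.1, -0.6, 0],
    [0.04, -0.275, 0.1, -0.7, 0],
    [0.046, -0.315, 0.1, -0.8, 0],
    [0.052, -0.355, 0.1, -0.9, 0],
    [0.058, -0.395, 0.1, -1.0, 0],
    [0.064, -0.435, 0.1, -1.1, 0],
    [0.07, -0.475, 0.1, -1.2, 0],
    [0.076, -0.515, 0.1, -1.3, 0],
    [0.082, -0.555, 0.1, -1.4, 0],
    [0.088, -0.59, 0.1, -1.433, 0],
    [0.0885, -0.604, 0.1, -1.433, 0],
    [0.0885, -0.604, 0.1, -1.433, 0]
  ]
}}

```text
t: 25.3
eef_pos: [0.5289, -0.2836, 0.1041]
ee_rot: [3.141, -0.001, -3.07]
force: [0.4, 0.2, 0.6]
width: 0.007
gripper_force: 20.0
```

>>> {"method": "step_arm", "body": {
  "rows": [
    [0, 0, -0.03, 0, 0],
    [0, 0, -0.06, 0, 0],
    [0, 0, -0.075, 0, 0],
    [0, 0, -0.084, 0, 0],
    [0, 0, -0.088, 0, 0],
    [0, 0, -0.091, 0, 0],
    [0, 0, -0.092, 0, 0],
    [0, 0, -0.092, 0, 0]
  ]
}}

```text
t: 26.1
eef_pos: [0.5298, -0.282, 0.0132]
ee_rot: [-3.141, 0.001, -3.068]
force: [-0.7, 0.3, -0.7]
width: 0.0074
gripper_force: 20.0
```

Releasing it and backing away to clear the view.

>>> {"method": "step_arm", "body": {
  "rows": [
    [0, 0, -0.001, 0, 0],
    [0, 0, -0.0015, 0, 0],
    [0, 0, -0.0015, 0, 0.009],
    [0, 0, -0.0015, 0, 0.011],
    [0, 0, -0.0015, 0, 0.013],
    [0, 0, -0.0015, 0, 0.014],
    [0, 0, -0.0015, 0, 0.014],
    [0, 0, 0.01, 0, 0.014],
    [0, 0, 0.04, 0, 0.014],
    [0, 0, 0.085, 0, 0.02],
    [0, 0.04, 0.11, 0, 0.04],
    [0, 0.09, 0.13, 0, 0.04],
    [0, 0.14, 0.13, 0, 0.04],
    [0, 0.19, 0.13, 0, 0.04],
    [0, 0.24, 0.13, 0, 0.04],
    [0, 0.29, 0.13, 0, 0.04],
    [0, 0.34, 0.13, 0, 0.04],
    [0, 0.38, 0.13, 0, 0.04],
    [0, 0.4, 0.13, 0, 0.04],
    [0, 0.4, 0.13, 0, 0.04]
  ]
}}

```text
t: 28.1
eef_pos: [0.5295, 0.1208, 0.1435]
ee_rot: [3.141, 0.001, -3.064]
force: [0.3, -0.7, -0.2]
width: 0.0398
gripper_force: 0.0
```

```bash
python3 - <<'E'
from meas import *
s=arm.get_state(); print(s["t"],s["eef_pos"],np.abs(s["qd"]).max())
im,K,R,t=grab("top"); b=grab("scene")[0]
show(comps(im,K,R,t,(372,145,500,248),z=.012,smax=40,vmin=130))
cv2.imwrite("pics/p6.png",np.hstack([cv2.resize(im[110:290,130:530],(800,360))]))
E
```

```text
28.1 [0.52953985 0.1207598  0.14353627] 0.04898510743649686
px 484 190  origin [ 0.5757 -0.3082]  yaw 2.4  L 130 W 28
px 386 200  origin [ 0.5668 -0.0973]  yaw -179.4  L 200 W 60
px 423 200  origin [ 0.5695 -0.176 ]  yaw -176.0  L 199 W 26
px 437 198  origin [ 0.5709 -0.208 ]  yaw -175.8  L 201 W 24
px 468 195  origin [ 0.5763 -0.2702]  yaw -170.9  L 221 W 29
```

View pics/p6.png

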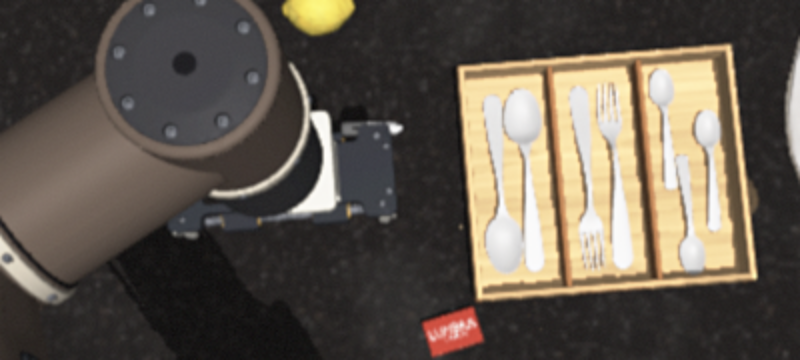

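The tray holds two spoons (515,180), two forks (605,180) and three teaspoons (660,130), (708,170) and (690,215), all lengthwise. The peeler and opener were never touched.

```bash
python3 -c "
from station import arm; print(arm.job_done())"
```

```text
the job is handed in; nothing more can be done
None
```

The loose fork, the dinner spoon and both teaspoons lie lengthwise in the compartments with their own kind, and the job was handed in at about 28 s. I nudged the tray's own teaspoon about 8 mm aside within its compartment to make room, and the arm never went to pick up the peeler or can opener.

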